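# Swing out the brace of the jewellery chest and lay its side leaf

## Robot

A 7-joint arm with a two-finger parallel gripper is mounted at the origin on the work surface. World frame = base frame: x ahead of the robot, y to its left, z up, the work surface at z = 0. Lengths are in m, angles in rad, forces in N, time in s.
With the tool pointing down it reaches from about 0.4 to 0.875 m from the base axis. Payload 19.3 kg.
Tool frame: the origin (TCP) lies at the very end of the fingers, on their centre line; the grasp point (between the pads) lies 19 mm behind it; z points along the fingers, y is the line along which they close (so a half turn about z gives the same grasp; the last joint's range is limited). The gripper opens to 85 mm and grips with 20 to 120 N. Pads are 22 mm wide; open, the fingers measure 114 mm over their backs; the gripper's body (76 mm by 85 mm) begins 54 mm behind the grasp point. The pads swing forward as they close: fully open they stand 13 mm farther back than shut.
Start: joints at [1.232, 0.521, -0.036, 1.599, 0.021, 1.021, -0.113], TCP at [0.166, -0.603, 0.231] pointing down, gripper open.
Joint ranges: [-2.91, 2.91], [-0.3, 2.13], [-1.5, 1.42], [0.17, 2.43], [-1.26, 4.41], [0.16, 1.93], [-2.52, 2.52]. Speed limits (rad/s): [1.89, 1.89, 2.39, 2.39, 3.01, 3.01, 3.01].

## Interface

Orientations are given as a rotation vector (axis times angle).
In Python, from cell import manip gives the robot as it stands. Calls block until the motion is done:
- manip.move_pose(position, orientation): joint-space move of the TCP to a pose.
- manip.move_l(position, rate=0.15, ori=None, max_force=None): straight line of the TCP; ori=None keeps the orientation; rate is the mean speed in m/s. With max_force (N) it stops when the force on the tool has changed by that much, and returns True; else False.
- manip.move_j(angles): joint-space move.
- manip.ungrasp() and manip.close_gripper(): open the fingers fully, or close them until they stop; the grip force is fixed at half the most.
- manip.pause(seconds).
- manip.inverse_kinematics(position, orientation): joint angles nearest the present ones, or None.
- manip.grab_frame(name): name is "scene" or "top"; returns (picture, depth): 420x560x3 uint8, red, green, blue; 420x560 float32, m along the optical axis (not along the pixel's ray), 0 where there is no reading.
- manip.camera_info(name): a dict with "mtx" (3x3 intrinsics, pixels), "cam_to_world" (4x4, takes a point from camera to world coordinates). Camera axes: x right, y up, looking along -z (the intrinsics and any distortion apply to the point x, -y, -z); pixel columns grow to the right and rows downward; lengths in m; the calibration is good to about 2 mm. A picture is of the moment at which its call begins. camera_info takes no time and is no camera call.
A pose or a line that the arm cannot do raises manip.PlanningError and nothing moves.
- manip.sign_off(): hands the job in; it is judged then, once.
Readings, each from a call of its own:
- manip.current_time(): time.
- manip.current_q(): joint angles.
- manip.current_joint_vel(): joint speeds.
- manip.current_tau(): joint torques, N m.
- manip.current_ee_pos(): TCP position.
- manip.current_ee_rot(): TCP orientation.
- manip.current_force(): force on the tool from outside, world axes, zero at the start.
- manip.current_wrist_torque(): the same for the moment, N m.
- manip.current_finger_gap(): finger opening in m.
- manip.current_grip_force(): force on a finger pad.
Only numpy, scipy, OpenCV 4.12 (cv2) and the standard library are available. Lean on these libraries where they do the work, as an engineer would, in place of code of your own. Each camera call takes 0.05 s, during which the arm holds its last target. There are 200 camera calls.

## Task

Open up the jewellery chest's front shelf: swing its steel brace all the way out until it snaps home, first setting whichever bottle or tin stands in its swing upright somewhere else on the table so that the brace never hits it. Then lay the loose board on the brace with its inner end fully home in the notch of the chest's top, and press it down so that it sits level and flush. Drop nothing, tip nothing over, and leave everything else where it is.

Things in the scene. Friction and masses are not known exactly. Their poses are not given: they have to be found in the camera images.
- chest: Small pale-wood chest fixed to the table: 140 (x) x 200 (y) x 98 mm high. Origin: centre of its underside. Its front (white drawer fronts) faces its -x, roughly the robot; yaw varies. In the middle of its top's front edge is a notch 64 mm wide (y -32 to 32), 30 mm deep (x -70 to -40), open to the front, its floor 80 mm above the table.
- seat (a point): Where the centre of the leaf's underside belongs: chest frame (-138, 0, 80) mm, axes as the chest's. The leaf then runs along the chest's x (either end inward): inner end in the notch, 3 mm to its back wall and 4 mm to each side wall, outer end on the brace's pad, top flush with the chest's top.
- brace_hinge (a point): On the brace's vertical hinge axis, level with the brace's top (80 mm above the table), 30 mm in front of the middle of the chest's front face (chest frame (-100, 0, 80) mm).
- brace (a joint): Angle of the steel brace, rad: 0 folded, along the chest's +y; grows anticlockwise from above; 1.571 fully out (end stop), along the chest's -x. Over-centre spring: between about 0.16 and 0.41 it stays where left, then resists (up to 0.7 N m) and goes back if let go before about 1.2; past 1.46 it snaps to 1.57 and is held by about 0.5 N m. Starts at 0.1 to 0.45.
- brace_pad (a point): Top centre of the round pad at the brace's tip, 115 mm from the hinge axis. The brace is a steel bar 14 mm wide and 16 mm deep, its underside 64 mm and top 80 mm above the table, from the hinge (hub radius 12 mm) to the pad (radius 18 mm, same depth). It can be pinched across its sides from above.
- leaf: Loose flat pale-wood board, 190 (x) x 56 (y) x 18 mm, 0.12 kg, lying on the table at the start. Origin: centre of its underside, x along its length, z up.
- tin: Loose upright talc tin of plain aluminium: cylinder 56 mm diameter up to 105 mm, then a fixed cap 44 mm diameter up to 130 mm. 0.2 kg. Origin: centre of its underside, z up.
- oil: Loose upright amber glass hair-oil bottle: 60 mm diameter up to 85 mm, tapering to a 28 mm neck at 106 mm, then a screwed black cap 32 mm diameter from 112 to 142 mm. 0.22 kg. Origin: centre of its underside, z up.
- flacon: Loose upright clear glass flacon: block 56 (x) x 36 (y) x 100 mm high, fixed round brass cap 28 mm diameter from 100 to 134 mm. 0.24 kg. Origin: centre of its underside, z up. One of tin, oil bottle and flacon (it varies) stands in the brace's swing, about 190 mm in front of the chest's centre; the other two stand well clear of it.
- mirror: Bystander: folded red hand mirror lying flat, 75 (x) x 114 (y, from -55 to +58) x 15 mm, lies under the brace's swing and is cleared by it. Origin: on its underside.
- clipper: Bystander: steel nail clipper lying along its x, 62 x 14 x 20 mm. Origin: on the table under its middle.
- comb: Bystander: black comb lying flat along its x, 160 x 36 x 6 mm. Origin: on the table under its middle.
Not all that is in view belongs to the job. There is more than one size of the leaf; the one meant has the size given above.

How it is judged:
By the outcome, as a careful person would: the job done as asked, in the order asked, and still so for the second after the job is handed in, with the robot touching nothing.
It also fails if it takes over 72 s, if anything falls off the work surface, if the arm or the gripper's body presses on something with over 40 N, if the wrist force passes 120 N, or if a joint passes its speed limit or range.

## Working session

There is one attempt and no reset: what is moved stays moved. The work goes in short steps, each a Python script; the robot and the scene stay as the last script left them, time stands still between calls to the robot, and variables do not carry over. Pictures are saved under pics/ and viewed, at most 10 in all, crops included, and the job is handed in when it is done.

```bash
ls; mkdir -p pics
cat > h.py <<'E'
import numpy as np, cv2
from scipy.spatial.transform import Rotation as R
from cell import manip as m
def cloud(name):
    im,d=m.grab_frame(name); ci=m.camera_info(name); K=ci['mtx'];T=ci['cam_to_world']
    v,u=np.mgrid[:420,:560]
    K=np.array(K);T=np.array(T)
    P=np.stack([(u-K[0,2])/K[0,0]*d,-(v-K[1,2])/K[1,1]*d,-d],-1)
    return im,d,P@T[:3,:3].T+T[:3,3]
def down(yaw): # tool z down, tool y (closing) at angle yaw in world
    y=np.array([np.cos(yaw),np.sin(yaw),0]);z=np.array([0,0,-1.]);x=np.cross(y,z)
    return R.from_matrix(np.c_[x,y,z]).as_rotvec()
E
python3 - <<'E'
from h import *
for n in('scene','top'):
    im,d,P=cloud(n); np.savez(f'/tmp/{n}.npz',im=im,d=d,P=P); cv2.imwrite(f'pics/{n}0.png',im[...,::-1])
    ci=m.camera_info(n);print(n,{k:(np.round(v,3).tolist() if k!='x' else v) for k,v in ci.items()}, (d==0).mean(), np.median(P[...,2][d>0]))
E
```

```text
pics
scene {'mtx': [[523.083, 0.0, 283.474], [0.0, 523.083, 208.579], [0.0, 0.0, 1.0]], 'cam_to_world': [[-0.862, -0.417, 0.289, 0.905], [0.507, -0.713, 0.485, 0.627], [0.004, 0.564, 0.826, 1.243], [0.0, 0.0, 0.0, 1.0]]} 0.003954081632653061 -0.0004160999648967767
top {'mtx': [[451.878, 0.0, 281.595], [0.0, 451.878, 217.179], [0.0, 0.0, 1.0]], 'cam_to_world': [[0.024, 0.992, -0.121, 0.307], [-1.0, 0.024, 0.003, -0.046], [0.005, 0.121, 0.993, 1.439], [0.0, 0.0, 0.0, 1.0]]} 0.003971088435374149 0.0010752120756626349
```

View pics/top0.png

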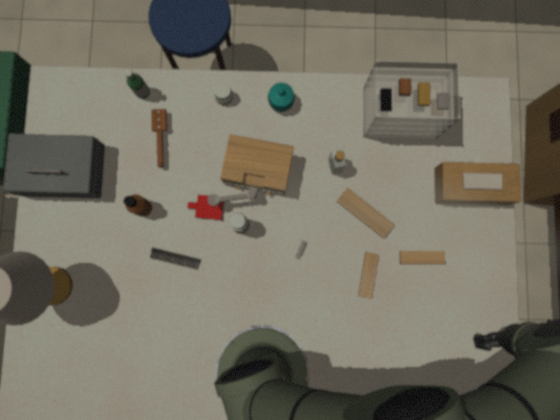

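View pics/scene0.png

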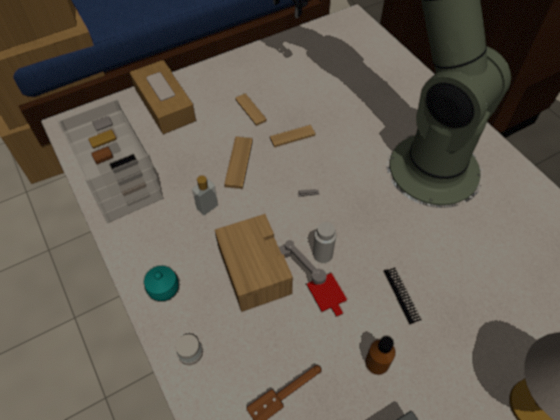

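Top view: the chest is at (257,163), with the brace running from its hinge (~252,192) to the pad (~215,200) over the red mirror. The tin at (240,224) stands in the swing, the flacon is at (338,160) and the oil bottle at (138,205). Leaf candidates are the boards at (365,212), (369,275) and (423,257). (365,212) looks largest, so I'll check the sizes.

Run:
```python
from h import *
D={n:np.load(f'/tmp/{n}.npz') for n in('top','scene')}
def rect(pts):
    (c,s,a)=cv2.minAreaRect(pts.astype(np.float32)*1000); return np.round(c,1),np.round(s,1),round(a,1)
for n in D:
    P=D[n]['P'];im=D[n]['im'];z=P[...,2];x=P[...,0];y=P[...,1]
    roi=(x>.25)&(x<1)&(abs(y)<.6)
    def comps(lo,hi,lab,mn=25):
        mk=(roi&(z>lo)&(z<hi)).astype(np.uint8)
        k,l,st,ce=cv2.connectedComponentsWithStats(mk)
        for i in range(1,k):
            if st[i,4]>mn:
                q=P[l==i]; print(n,lab,np.round(ce[i]),st[i,4],'med',np.round(np.median(q,0),3),*rect(q[:,:2]))
    comps(.012,.024,'board')
    comps(.09,.104,'chesttop'); comps(.07,.087,'brace',15); comps(.122,.15,'caps',8)
im=D['top']['im'];cv2.imwrite('pics/crop.png',cv2.resize(im[125:300,190:460],None,fx=2.9,fy=2.9,interpolation=2)[...,::-1])
```

```text
top board [411. 137.] 31 med [ 0.754 -0.459  0.018] [ 753.5 -463.6] [72.9  4.5] 88.7
top board [101. 171.] 93 med [0.62  0.531 0.018] [615.5 531.1] [ 17.6 176.4] 86.0
top board [435. 177.] 27 med [ 0.622 -0.539  0.018] [ 624.1 -538.7] [63.1  4. ] 0.7
top board [365. 213.] 988 med [ 0.501 -0.314  0.019] [ 502.5 -314.2] [189.7  57.9] 52.8
top board [206. 209.] 491 med [0.503 0.193 0.016] [508.5 194.8] [114.3  74. ] 83.7
top board [300. 249.] 63 med [ 0.382 -0.11   0.018] [ 380.6 -110.2] [12.  54.3] 66.9
top board [422. 257.] 480 med [ 0.365 -0.496  0.015] [ 364.4 -493.8] [ 41.  142.2] 1.4
top board [368. 273.] 429 med [ 0.311 -0.324  0.015] [ 312.1 -325.5] [ 42.1 127.3] 80.9
top chesttop [135.  83.] 81 med [0.876 0.409 0.097] [882.4 417.3] [40.  46.7] 29.7
top chesttop [281.  92.] 29 med [ 0.864 -0.038  0.093] [864.8 -36.3] [15.9 15.6] 1.2
top chesttop [383. 128.] 49 med [ 0.754 -0.355  0.095] [ 753.4 -353. ] [90.4  4.9] 88.4
top chesttop [416. 129.] 53 med [ 0.754 -0.459  0.095] [ 753.6 -455.4] [  4.  107.4] 0.8
top chesttop [257. 161.] 2691 med [0.642 0.028 0.099] [638.4  31.1] [200.
[... 3494 characters left out ...]
4  93.8] [22.7 52.7] 46.3
scene brace [307. 263.] 451 med [0.532 0.122 0.08 ] [529.4 105.2] [ 36.2 147.5] 5.5
scene brace [159. 278.] 358 med [ 0.869 -0.032  0.073] [868.4 -38.3] [63.8 66.2] 75.8
scene brace [265. 290.] 160 med [0.659 0.127 0.079] [656.3 127.8] [  6.9 138.6] 78.9
scene brace [378. 359.] 95 med [0.526 0.409 0.082] [519.1 401.9] [28.  58.9] 22.3
scene caps [123. 182.] 468 med [ 0.842 -0.311  0.136] [ 839.3 -319.3] [170.2  29.4] 0.8
scene caps [201. 180.] 92 med [ 0.659 -0.214  0.134] [ 657.6 -217.5] [29.6 25.3] 63.8
scene caps [326. 229.] 227 med [0.456 0.082 0.129] [456.2  79.8] [44.4 44.1] 14.7
scene caps [386. 343.] 203 med [0.507 0.398 0.141] [505.2 396.2] [30.8 30.3] 52.8
```

View pics/crop.png

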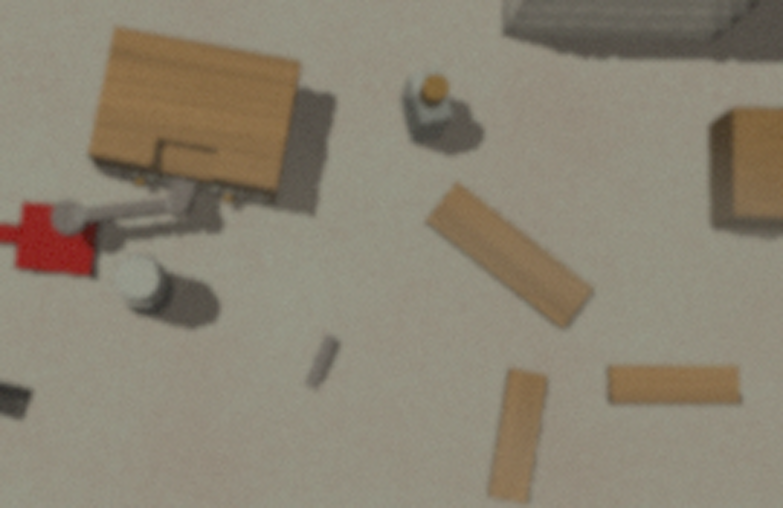

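The board at (365,212) measures 190×57×18 mm, which matches the leaf. The other two are 142×41 mm and 127×42 mm, so they're decoys. The crop confirms the tin stands in the brace's swing. I'll move the tin first.

```bash
cat >> h.py <<'E'
C=np.array([.6388,.0303]);YAW=np.deg2rad(-9.5)
def ch(x,y=0): c,s=np.cos(YAW),np.sin(YAW); return C+np.array([c*x-s*y,s*x+c*y])
def ori(p,yaw):
    q0=np.array(m.current_q());best=None
    for k in(-1,0,1,2):
        o=down(yaw+k*np.pi); q=m.inverse_kinematics(list(p),o)
        if q is not None:
            e=np.abs(np.array(q)-q0).max()+ .3*abs(q[6])
            if best is None or e<best[0]-1e-3: best=(e,o,q)
    return best[1]
def go(x,y,z,yaw): m.move_pose([x,y,z],ori((x,y,z),yaw))
def st(s=''): print(s,'t',round(m.current_time(),2),'p',np.round(m.current_ee_pos(),4),'F',np.round(m.current_force(),1),'gap',round(m.current_finger_gap(),4))
E
python3 - <<'E'
from h import *
D=np.load('/tmp/top.npz');P=D['P'];h=ch(-.1);
for n in('top','scene'):
    P=np.load(f'/tmp/{n}.npz')['P'];r=P[...,:2]-h;mk=(abs(P[...,2]-.08)<.007)&(np.hypot(*np.moveaxis(r,-1,0))<.15)&(P[...,0]<h[0])&(P[...,1]>h[1]+.02)
    q=r[mk];q=q[np.hypot(*q.T)>.09];c=q.mean(0);print('pad r',np.hypot(*c),'ang',np.arctan2(c[1],c[0])-YAW-np.pi/2)
t=np.array([.4545,.080])
go(*t,.23,np.pi/2); st('above')
m.move_l([*t,.075],rate=.2,max_force=15); st('at')
m.close_gripper(); st('closed')
p=m.current_ee_pos()
m.move_l([*t,.12],rate=.15)
m.move_l([.48,-.13,.12],rate=.25)
print(m.move_l([.48,-.13,.0755],rate=.1,max_force=8)); st('down')
m.ungrasp(); m.move_l([.48,-.13,.22],rate=.25); st('done')
E
```

```text
pad r 0.11100069699651115 ang 0.35252883985756034
pad r 0.1079310361718267 ang 0.4045811410839777
above t 2.72 p [0.4547 0.0794 0.2299] F [ 0.1 -0.2  0.7] gap 0.0848
at t 3.64 p [0.4548 0.0802 0.0756] F [ 0.3 -0.   0.1] gap 0.0854
closed t 4.06 p [0.455  0.0801 0.076 ] F [-3.3 -1.3 16.4] gap 0.0542
True
down t 5.97 p [ 0.4795 -0.1291  0.0753] F [-0.4  0.1 -1.5] gap 0.0541
done t 7.11 p [ 0.4797 -0.1302  0.2197] F [ 0.3  0.5 -0.5] gap 0.0855
```

Run:
```python
from h import *
h=ch(-.1);r=.09
def pos(th,off):
    a=YAW+np.pi/2+th;u=np.array([np.cos(a),np.sin(a)]);n=np.array([-u[1],u[0]])
    return h+r*u-off*n, a
m.close_gripper()
p,a=pos(.37,.034); 
o=ori((*p,.15),a); m.move_pose([*p,.17],o); 
print(m.move_l([*p,.060],rate=.15,max_force=10)); st('behind')
# keep tool yaw branch continuous
y0=(R.from_rotvec(o).as_matrix()[:,1]); a0=np.arctan2(y0[1],y0[0])
for th in np.arange(.45,1.54,.18).tolist()+[1.54]:
    p,_=pos(th,.018); f=m.move_l([*p,.060],rate=.12,ori=down(a0+th-.37),max_force=35)
    st(f'{th:.2f} {f}')
    if f: break
m.pause(.3)
im,d,P=cloud('top'); cv2.imwrite('pics/b.png',cv2.resize(im[125:300,190:460],None,fx=2.9,fy=2.9,interpolation=2)[...,::-1])
```

```text
False
behind t 9.87 p [0.5556 0.142  0.0608] F [0.4 0.5 0.3] gap -0.0003
0.45 False t 10.21 p [0.5329 0.1381 0.0608] F [1.4 0.1 0.1] gap -0.0002
0.63 False t 10.54 p [0.517  0.1353 0.0603] F [ 3.8 -0.7  2.6] gap 0.0002
0.81 False t 10.88 p [0.5013 0.1297 0.0601] F [ 4.8 -0.8  1.9] gap -0.0001
0.99 False t 11.21 p [0.4869 0.1213 0.06  ] F [2.9 0.3 1.6] gap 0.0001
1.17 False t 11.54 p [0.474  0.1105 0.0599] F [-0.   0.1 -0. ] gap -0.0004
1.35 False t 11.88 p [0.4638 0.0978 0.0599] F [-0.3  0.9 -0.9] gap -0.0002
1.53 False t 12.21 p [0.4562 0.0834 0.0601] F [ 0.2 -0.4 -0.5] gap -0.0002
1.54 False t 12.46 p [0.4556 0.0825 0.0601] F [-0.4 -0.1  0.6] gap -0.0001
```

View pics/b.png

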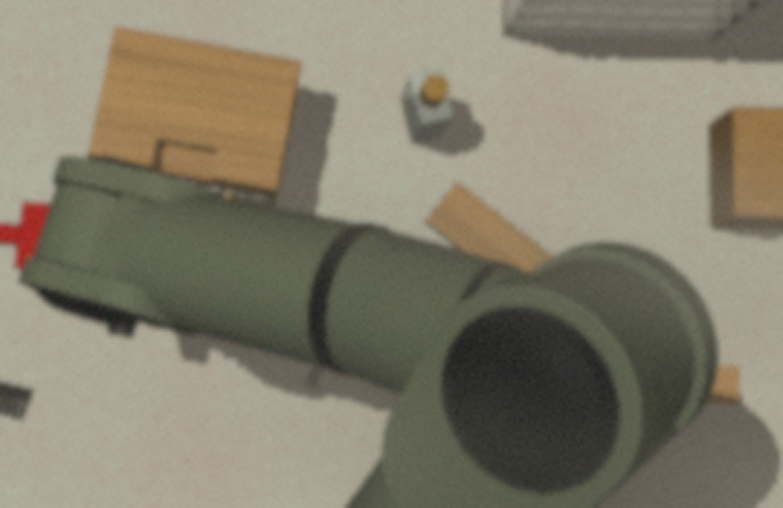

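The arm hides the brace in the top view. I'll lift away toward the leaf and check the brace angle from there.

Run:
```python
from h import *
p=m.current_ee_pos(); m.move_l([p[0],p[1]+.0,.18],rate=.25)
L=np.array([.5029,-.3143]);la=np.deg2rad(52.6)
go(*L,.2,la+np.pi/2); m.ungrasp(); st('above leaf')
h=ch(-.1)
for n in('top','scene'):
    im,d,P=cloud(n);np.savez(f'/tmp/{n}1.npz',im=im,d=d,P=P)
    r=P[...,:2]-h;rr=np.hypot(r[...,0],r[...,1]);mk=(abs(P[...,2]-.08)<.007)&(rr<.15)&(rr>.09)&(P[...,0]<h[0]-.02)
    q=r[mk];c=q.mean(0) if len(q) else [0,0];print(n,len(q),'r',np.hypot(*c),'ang',(np.arctan2(c[1],c[0])-YAW-np.pi/2)%(2*np.pi))
    mk=(P[...,2]>.122)&(P[...,2]<.138)&(np.hypot(P[...,0]-.48,P[...,1]+.13)<.04);print('tin',P[mk].mean(0) if mk.any() else 0)
cv2.imwrite('pics/s1.png',im[...,::-1])
```

```text
above leaf t 15.71 p [ 0.5029 -0.3143  0.2   ] F [ 0.2  0.2 -1.1] gap 0.0852
top 124 r 0.11370642593872196 ang 1.574473977382569
tin [ 0.47680781 -0.12800133  0.13087529]
scene 154 r 0.11147173118783064 ang 1.56399976423282
tin [ 0.47958244 -0.1272704   0.12944171]
```

View pics/s1.png

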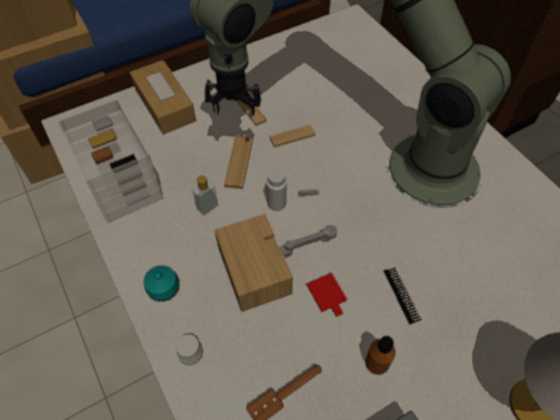

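The brace is fully out at 1.57 and nothing else has moved. Next I'll grasp the leaf.

Run:
```python
from h import *
L=np.array([.5029,-.3143])
print(m.move_l([*L,.001],rate=.15,max_force=12)); st('at')
m.close_gripper(); st('closed'); z0=m.current_ee_pos()[2]
m.move_l([*L,.22],rate=.2); st('up')
s=ch(-.150)
go(*s,.22,YAW+np.pi/2); st('over seat')
m.move_l([*s,z0+.115],rate=.2); st('low'); print('z0',z0)
zt=.115+.018
for n in('top','scene'):
    im,d,P=cloud(n);np.savez(f'/tmp/{n}2.npz',im=im,d=d,P=P)
    mk=((abs(P[...,2]-zt)<.006)&(np.hypot(P[...,0]-s[0],P[...,1]-s[1])<.12)&(im[...,0]>im[...,2]+25.)).astype(np.uint8)
    q=P[mk>0]; 
    if len(q)>20:
        (c,w,a)=cv2.minAreaRect((q[:,:2]*1000).astype(np.float32));print(n,len(q),np.round(c,1),np.round(w,1),round(a,1),'z',np.median(q[:,2]), 'expect',s)
    cv2.imwrite(f'pics/{n}2.png',im[...,::-1])
a=np.load('/tmp/top2.npz')['im'][125:300,190:460];b=np.load('/tmp/scene2.npz')['im'][130:340,160:400]
a=cv2.resize(a,(400,300));b=cv2.resize(b,(400,300));cv2.imwrite('pics/ab.png',np.hstack([a,b])[...,::-1])
```

```text
False
at t 17.28 p [ 0.5033 -0.3145  0.0018] F [-0.5 -0.2  0.1] gap 0.0854
closed t 17.7 p [ 0.5031 -0.3145  0.0018] F [-3.3 -0.3  9.6] gap 0.0542
up t 18.94 p [ 0.5024 -0.3142  0.2189] F [-0.8 -0.1 -1.8] gap 0.0545
over seat t 20.46 p [0.491  0.0544 0.2197] F [ 0.2  0.4 -1.5] gap 0.0545
low t 21.12 p [0.4913 0.0553 0.1175] F [ 0.6  0.4 -1. ] gap 0.0545
z0 0.0017550258475281105
top 287 [423.2  67.3] [56.4 55. ] 80.6 z 0.13440595102015895 expect [0.49085716 0.05505714]
scene 1164 [491.4  55.3] [ 59.7 190.5] 80.5 z 0.13405698084182793 expect [0.49085716 0.05505714]
```

View pics/ab.png

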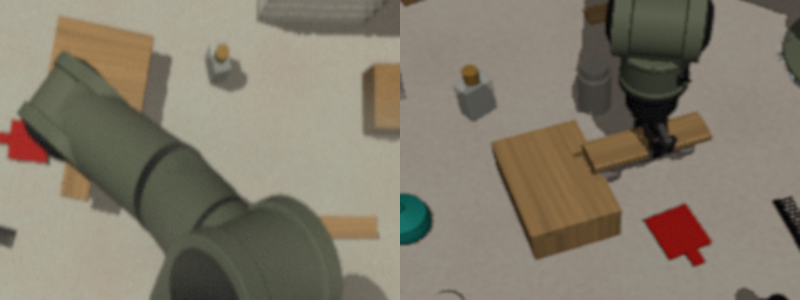

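Run:
```python
from h import *
Ri=np.array([[np.cos(YAW),-np.sin(YAW)],[np.sin(YAW),np.cos(YAW)]])
for n in('top','scene'):
    P=np.load(f'/tmp/{n}1.npz')['P'];q=(P[...,:2]-C)@Ri;z=P[...,2];ok=(z>.088)&(z<.106)
    a=ok&(q[...,0]>-.066)&(q[...,0]<-.045)&(abs(q[...,1])<.11);y=q[...,1][a]
    print(n,'outer y',y.min(),y.max(),'notch',y[y<0].max(),y[y>0].min())
    a=ok&(abs(q[...,1])<.024)&(abs(q[...,0])<.08);x=q[...,0][a];b=ok&(abs(abs(q[...,1])-.065)<.025)&(abs(q[...,0])<.08);xb=q[...,0][b]
    print(' back wall',np.sort(x)[:6].round(4),'x ext',np.percentile(xb,[0.3,99.7]).round(4),x.max())
P=np.load('/tmp/scene2.npz')['P'];q=(P[...,:2]-C)@Ri;a=(abs(P[...,2]-.134)<.006)&(abs(q[...,1])<.05)&(q[...,0]<-.04)&(q[...,0]>-.26)
print('leaf ext',q[a].min(0),q[a].max(0),'tcp',(np.array(m.current_ee_pos())[:2]-C)@Ri)
```

```text
top outer y -0.09974579988053618 0.10019221391096489 notch -0.018688968002971835 0.03154517169345218
 back wall [-0.071  -0.0459 -0.0411 -0.041  -0.041  -0.041 ] x ext [-0.0711  0.0689] 0.06923685758619945
scene outer y -0.10268295950257764 0.10241340259132235 notch -0.030846372739879654 0.030687408064664308
 back wall [-0.0415 -0.0393 -0.0392 -0.0391 -0.0388 -0.0388] x ext [-0.0688  0.0708] 0.07090083863713824
leaf ext [-0.2447743  -0.03037477] [-0.05427329  0.0421871 ] tcp [-0.14930107  0.00017304]
```

The notch walls and leaf line up to within about 1 mm, so I'll insert it.

Run:
```python
from h import *
Ri=np.array([[np.cos(YAW),-np.sin(YAW)],[np.sin(YAW),np.cos(YAW)]])
z0=.00175;s=ch(-.138)
m.move_l([*s,z0+.104],rate=.1); st('pre')
print(m.move_l([*s,z0+.0805],rate=.04,max_force=10)); st('down')
print('err mm',((np.array(m.current_ee_pos())[:2]-C)@Ri*1000).round(2))
im,d,P=cloud('scene');q=(P[...,:2]-C)@Ri;a=(abs(P[...,2]-.098)<.007)&(abs(q[...,1])<.027)&(q[...,0]<-.075)&(q[...,0]>-.24)
A=np.c_[q[a],np.ones(a.sum())];f=np.linalg.lstsq(A,P[...,2][a],rcond=None)[0];print('leaf plane slope',f[:2],'z at -.138',f@[-.138,0,1])
```

```text
pre t 21.54 p [0.5028 0.0531 0.1057] F [-0.5  0.4 -1.1] gap 0.0548
True
down t 22.16 p [0.5023 0.053  0.0817] F [-2.3 -1.2 10.9] gap 0.0538
err mm [-1.384e+02 -1.200e-01]
leaf plane slope [ 0.00015071 -0.01285356] z at -.138 0.09799640406091904
```

Run:
```python
from h import *
Ri=np.array([[np.cos(YAW),-np.sin(YAW)],[np.sin(YAW),np.cos(YAW)]])
s=ch(-.138);p=m.current_ee_pos()
m.ungrasp(); m.move_l([p[0],p[1],.16],rate=.15); m.close_gripper()
for x in(-.064,-.205,-.138):
    t=ch(x); m.move_l([*t,.125],rate=.2); f=m.move_l([*t,.094],rate=.04,max_force=15); st(f'press {x} {f}'); m.move_l([*t,.125],rate=.15)
m.move_l([*ch(-.138),.25],rate=.25); go(.45,-.40,.25,YAW+np.pi/2); st('away')
for n in('top','scene'):
    im,d,P=cloud(n);q=(P[...,:2]-C)@Ri;z=P[...,2]
    a=(abs(z-.098)<.007)&(abs(q[...,1])<.024)&(q[...,0]<-.075)&(q[...,0]>-.23)
    A=np.c_[q[a],np.ones(a.sum())];f=np.linalg.lstsq(A,z[a],rcond=None)[0]
    w=(abs(z-.098)<.007)&(abs(q[...,1])<.04)&(q[...,0]<-.072)&(q[...,0]>-.26);(c,sz,an)=cv2.minAreaRect((q[w]*1000).astype(np.float32))
    k=(abs(q[...,0])<.06)&(abs(q[...,1])<.09)&(q[...,0]>-.03)&(abs(z-.098)<.007)
    print(n,'slope',f[:2].round(4),'z',np.round(f@[-.138,0,1],4),'chest z',z[k].mean().round(4),'outer end x',q[w][:,0].min().round(4),'expect -.233; rect',np.round(c),np.round(sz),an)
    cv2.imwrite(f'pics/{n}3.png',im[...,::-1])
    if n=='top': a1=cv2.resize(im[125:300,190:460],(400,300))
b=cv2.resize(im[130:340,160:400],(400,300));cv2.imwrite('pics/ab3.png',np.hstack([a1,b])[...,::-1])
```

```text
press -0.064 True t 25.27 p [0.5755 0.0408 0.0981] F [-3.  -1.1 12.9] gap -0.0001
press -0.205 True t 27.12 p [0.4366 0.0645 0.0979] F [-4.5 -1.9 22.6] gap 0.0002
press -0.138 True t 28.59 p [0.5025 0.053  0.098 ] F [-3.1 -0.8 13.1] gap -0.0001
away t 31.24 p [ 0.4508 -0.3987  0.2501] F [-0.1 -0.1 -0.3] gap 0.0001
top slope [-0.0027 -0.0014] z 0.0989 chest z 0.0989 outer end x -0.2351 expect -.233; rect [-154.    0.] [ 56. 163.] 89.87840270996094
scene slope [0.0014 0.0111] z 0.0982 chest z 0.0982 outer end x -0.2335 expect -.233; rect [-153.   -0.] [161.  61.] 0.2261238545179367
```

View pics/ab3.png

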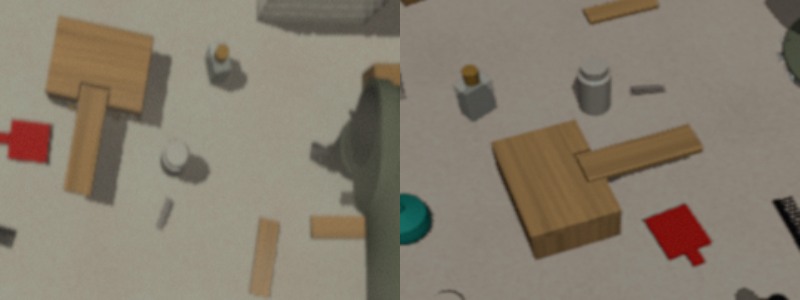

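The leaf is seated level and flush (98 mm contact height at all three press points). Tin, flacon and mirror stand as they should.

```bash
python3 -c "
from cell import manip as m
print(m.sign_off())"
```

```text
the job is handed in; nothing more can be done
None
```

The job is handed in at about 31 s of the 72 s: the tin stands upright clear of the swing, the brace is snapped fully out (1.57 rad), and the leaf sits home in the notch, level and flush with the chest's top.

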